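Find the tin with the steel roller by its weight

TASK

Three identical closed tins stand on a blue, a yellow and a red spot; one holds a steel roller and is clearly heavier than the other two, which hold plastic ones. Heft them one at a time in the order blue, yellow, red, lifting each a few centimetres clear for a moment and setting it back upright where it stood, then take the heaviest and finish while still holding it up in the gripper, upright and still, with its underside at least 15 cm above the table and the other two standing back in their places (if the heaviest is the red-spot one you may simply keep hold of it). Knock no tin over, and leave everything else on the table where it is.

Things in the scene. Friction and masses are not known exactly. Their poses are not given: they have to be found in the camera images.
- tin_blue_mid (a point): closed round tin that starts on the blue spot, aluminium with a green band and a steel press-on lid, 56 mm diameter, 72 mm high; the three look alike, the two light ones weigh 0.15 to 0.35 kg, the heavy one 0.55 to 0.75 kg (contents included), and which is which varies. Point: centre of the tin, half-way up (36 mm above its underside, 40 mm above the table at the start); z is its upright axis
- tin_yellow_mid (a point): closed round tin that starts on the yellow spot, aluminium with a green band and a steel press-on lid, 56 mm diameter, 72 mm high; the three look alike, the two light ones weigh 0.15 to 0.35 kg, the heavy one 0.55 to 0.75 kg (contents included), and which is which varies. Point: centre of the tin, half-way up (36 mm above its underside, 40 mm above the table at the start); z is its upright axis
- tin_red_mid (a point): closed round tin that starts on the red spot, aluminium with a green band and a steel press-on lid, 56 mm diameter, 72 mm high; the three look alike, the two light ones weigh 0.15 to 0.35 kg, the heavy one 0.55 to 0.75 kg (contents included), and which is which varies. Point: centre of the tin, half-way up (36 mm above its underside, 40 mm above the table at the start); z is its upright axis
- spot_blue (a point): flat blue disc, 86 mm diameter, printed on the mat; 130 mm to the +y side of the yellow one along the mat (the robot's left). A tin starts within about 10 mm of its centre. Point: disc centre, on the mat's upper face, 4 mm above the table; axes as the mat's
- spot_yellow (a point): flat yellow disc, 86 mm diameter, printed on the mat; the middle one. A tin starts within about 10 mm of its centre. Point: disc centre, on the mat's upper face, 4 mm above the table; axes as the mat's
- spot_red (a point): flat red disc, 86 mm diameter, printed on the mat; 130 mm to the -y side of the yellow one along the mat (the robot's right). A tin starts within about 10 mm of its centre. Point: disc centre, on the mat's upper face, 4 mm above the table; axes as the mat's
- mat: fixed black rubber work mat, 300 mm (its x) by 420 mm (its y), 4 mm thick; origin at the centre of its underside; its y axis runs along the row of spots from red to blue; the row lies 20 mm to the -x side of its centre line; it may be turned up to 0.3 rad
- tape_roll: bystander: orange tape roll lying flat on the mat beyond the row, 76 mm diameter, 24 mm high; origin at the centre of its underside
- wrench: bystander: steel wrench lying flat on the mat beyond the row, 150 mm long, roughly along the row; origin on its underside, near the middle
- screwdriver: bystander: screwdriver lying on the mat on the robot's side of the row, 170 mm long, roughly along the row; origin on its underside, near the middle
- big_bolt: bystander: big bolt standing on its head on the mat on the robot's side of the row, 30 mm head, 50 mm high; origin at the centre of its underside
- jerrican: bystander: white jerrican with red cap, 75 x 110 x 150 mm, left of the mat; origin at the centre of its underside
- carton: bystander: open cardboard carton, 160 x 120 x 70 mm, right of the mat; origin at the centre of its underside
- bearing: bystander: steel ball bearing lying flat, 70 mm diameter, 18 mm high, right of the mat; origin at the centre of its underside
Things that resemble listed ones, but are neither listed nor needed, are in the scene too. What is shaped like the part that bears tin_yellow_mid but purple is not meant.

How it is judged:
By the outcome, as a careful person would: the job done as asked, in the order asked, and still so for the second after the job is handed in, while the arm keeps its last pose, push and grip.
It also fails if it takes over 70 s, if anything falls off the work surface, if the arm or the gripper's body presses on something with over 40 N, if the wrist force passes 120 N, or if a joint passes its speed limit or range.

ROBOT

A 6-joint arm with a two-finger parallel gripper is mounted at the origin on the work surface. World frame = base frame: x ahead of the robot, y to its left, z up, the work surface at z = 0. Lengths are in m, angles in rad, forces in N, time in s.
With the tool pointing down it reaches from about 0.375 to 0.75 m from the base axis. Payload 9 kg.
Tool frame: the origin (TCP) lies at the very end of the fingers, on their centre line; the grasp point (between the pads) lies robot.tcp_to_grasp behind it (robot.tcp_to_grasp is the distance from the TCP to the grasp point, in m); z points along the fingers, y is the line along which they close (so a half turn about z gives the same grasp; the last joint's range is limited). The gripper opens to 85 mm and grips with 20 to 120 N. Pads are 22 mm wide; open, the fingers measure 114 mm over their backs; the gripper's body (76 mm by 85 mm) begins 54 mm behind the grasp point. The pads swing forward as they close: fully open they stand 13 mm farther back than shut.
Start: joints at [-1.503, 0.104, 0.097, 1.564, 0, 1.353], TCP at [0.169, -0.576, 0.231] pointing down, gripper open.
Joint ranges: [-2.99, 2.99], [-0.84, 1.86], [-1.1, 1.16], [-1.84, 2.11], [-1.51, 1.56], [-3.14, 3.14]. Speed limits (rad/s): [2.22, 2.22, 2.57, 3.14, 3.14, 3.14].

INTERFACE

Orientations are given as a unit quaternion [x, y, z, w].
In Python, from rig import robot gives the robot as it stands.
- The arm moves only by the tool servo_tool, never from a script. Its argument "plan" is a list of rows, each a list of 6 numbers: the shift along the tool's x, y, z in units of 0.15 m (1.0 is 0.15 m), then the turn, a rotation vector about the tool's x, y, z in units of 2 rad (1.0 is 2 rad). A call has 1 to 20 rows; each row is the pose to reach, as a shift and turn from the pose commanded when the call began, along the tool's axes at that moment; what a row does not reach only later rows make up. A row lasts 1/8 s, in which the tool goes at most 62.5 mm and 10.7 degrees, less where a joint would pass 70% of its speed; a pose out of reach is approached as far as the arm can. A call with a number of a shift or a turn outside -1 to 1 is refused whole. A call with a gripper value outside its range is refused whole. "hand" is the closure, from 0 (fully open) to 1 (shut), set as the call begins (left out, the last holds). The fingers move at their own pace and stop on an object; "grip_force" is the grip in N (left out, the last holds). Time passes only in rows, so rows that repeat a pose let the fingers close. It gives the time, the measured TCP pose, the force, the opening and the grip force at its end, in the units of the state.
- robot.read_state(): the state, without advancing time (a new reading comes with each control period).
- robot.capture(name): name is "side" or "top" or "wrist"; returns the picture (400x640x3 uint8, red, green, blue); there is no depth.
- robot.camera_params(name): a dict with "intrinsics" (3x3 intrinsics, pixels), "world_to_cam" (4x4, takes a point from world to camera coordinates); the wrist camera has in their place "mount" (4x4, takes a point from camera to tool coordinates, whose origin is the TCP and whose axes are the flange's). Camera axes: x right, y up, looking along -z (the intrinsics and any distortion apply to the point x, -y, -z); pixel columns grow to the right and rows downward; lengths in m; the calibration is good to about 2 mm. A picture is of the moment at which its call begins: read the wrist's pose just before it. camera_params takes no time and is no camera call.
- robot.close_job(): hands the job in; it is judged then, once.
Trained networks look in the newest picture that a camera, given by its name, has taken for a name from the list of things; names that differ only in an ending like _2 or _b are one class to them, and where a whole thing is asked for, a point or a joint stands for the part that bears it (a point fixed in the world has none). Each returns a list of dicts, best first, with "p" (0 to 1); they miss things now and then, are a little off and sometimes report something else, mostly with a low value. They report only what shows in the picture. A call takes as long as a camera call. They do not tell look-alikes from the thing itself.
- robot.boxes_of(camera, name): "position" ([x, y, z] in m, in the coordinates of the camera as it stood for that picture, good to about 4 mm: the middle of the surface that is visible of it).
- robot.regions_of(camera, name): "mask" (400x640 bool, what is visible of it).
The state is a dict: "time_s": time; "joint_pos": joint angles; "joint_velocities": joint speeds; "tau": joint torques, N m; "ee_pos": TCP position; "ee_rot": TCP orientation; "wrist_force": force on the tool from outside, world axes, zero at the start; "wrist_torque": the same for the moment, N m; "finger_gap": opening from 0.0 (shut) to 1.0 (fully open); "grasp_force": force on a finger pad.
Only numpy, scipy, OpenCV 4.12 (cv2) and the standard library are available. Lean on these libraries where they do the work, as an engineer would, in place of code of your own. Each camera call takes 0.05 s, during which the arm holds its last target. There are 200 camera calls.

## Working session

There is one attempt and no reset: what is moved stays moved. The work goes in short steps, Python scripts to look and compute and a tool call to move; the robot and the scene stay as the last step left them, time stands still between calls to the robot, and variables do not carry over. Pictures are saved under pics/ and viewed, at most 10 in all, crops included, and the job is handed in when it is done.

Besides the shell and the picture viewer there is one more tool, called by a JSON object that holds its "fn" and its "kwargs", one argument or row to a line. servo_tool: Moves the arm, as the interface text tells. Shifts and turns lie within -1 to 1; 1 stands for 0.15 m of shift or 2 rad of turn. Its arguments: {"type":"object","properties":{"plan":{"type":"array"},"hand":{"type":"number"},"grip_force":{"type":"number"}},"required":["plan"]}

```bash
mkdir -p pics; ls
cat > h.py <<'E'
import numpy as np, cv2
from rig import robot
from scipy.spatial.transform import Rotation as R
def cap(n,f=None):
    s=robot.read_state(); im=robot.capture(n)
    if f: cv2.imwrite('pics/'+f,im[:,:,::-1])
    return s,im
def c2w(n,s):
    p=robot.camera_params(n)
    if 'mount' in p:
        T=np.eye(4);T[:3,:3]=R.from_quat(s['ee_rot']).as_matrix();T[:3,3]=s['ee_pos'];return T@np.array(p['mount'])
    return np.linalg.inv(np.array(p['world_to_cam']))
def ray(n,s,u,v):
    K=np.array(robot.camera_params(n)['intrinsics']);T=c2w(n,s)
    d=np.array([(u-K[0,2])/K[0,0],-(v-K[1,2])/K[1,1],-1]);return T[:3,3],T[:3,:3]@d
def onz(n,s,u,v,z):
    o,d=ray(n,s,u,v);return o+d*(z-o[2])/d[2]
def proj(n,s,P):
    K=np.array(robot.camera_params(n)['intrinsics']);p=np.linalg.inv(c2w(n,s))@np.r_[P,1]
    return K[0,0]*p[0]/-p[2]+K[0,2],K[1,2]-K[1,1]*p[1]/-p[2]*1
E
python3 - <<'E'
from h import *
print(robot.tcp_to_grasp, robot.read_state())
for n in ['top','side']:
    s,im=cap(n,n+'0.png'); p=robot.camera_params(n); print(n,p.keys(),c2w(n,s).round(3).tolist())
    for t in ['tin_blue_mid','spot_blue','spot_yellow','spot_red','big_bolt','screwdriver','wrench','tape_roll']:
        T=c2w(n,s)
        print(t,[(round(b['p'],2),(T@np.r_[b['position'],1])[:3].round(3).tolist()) for b in robot.boxes_of(n,t)])
E
```

```text
pics
0.0187 {'time_s': 0.0, 'joint_pos': array([-1.50273127e+00,  1.04680549e-01,  9.64290271e-02,  1.56394518e+00,
        7.80016991e-06,  1.35311826e+00]), 'joint_velocities': array([-1.56321415e-03, -8.57489599e-04, -2.00130582e-05, -1.19319503e-03,
       -8.75387611e-05, -7.44837226e-04]), 'tau': array([ 2.27002216e-03, -5.56925261e+01,  5.03653729e+01,  1.66010647e-02,
       -2.08817655e-04,  8.09839747e-06]), 'ee_pos': array([ 0.16912091, -0.57529022,  0.23051119]), 'ee_rot': array([ 9.89810965e-01,  1.42385969e-01,  5.62187860e-05, -6.97936043e-04]), 'wrist_force': array([0.84429657, 0.13808893, 0.03064194]), 'wrist_torque': array([-0.00982471, -0.04269069,  0.0678346 ]), 'grasp_force': 0.0, 'finger_gap': 0.9991418799791207}
top dict_keys(['intrinsics', 'world_to_cam']) [[-0.023, 0.997, -0.076, 0.403], [-1.0, -0.024, -0.005, 0.009], [-0.007, 0.076, 0.997, 1.526], [0.0, 0.0, 0.0, 1.0]]
tin_blue_mid [(0.64, [0.491, 0.168, 0.074])]
spot_blue [(0.69, [0.531, 0.029, 0.009])]
spot_yellow [(0.56, [0.53, 0.027, 0.002]), (0.25, [0.501, 0.03, 0.078])]
spot_red [(0.91, [0.531, 0.028, 0.003])]
big_bolt [(0.47, [0.418, -0.089, 0.036])]
screwdriver [(0.57, [0.399, 0.067, 0.024])]
wrench [(0.65, [0.634, -0.007, 0.01]), (0.6, [0.53, 0.025, 0.004]), (0.56, [0.617, 0.165, 0.027]), (0.25, [0.399, 0.067, 0.026])]
tape_roll [(0.65, [0.62, 0.168, 0.026])]
side dict_keys(['intrinsics', 'world_to_cam']) [[-0.989, 0.075, -0.128, 0.368], [-0.148, -0.493, 0.857, 1.145], [0.001, 0.867, 0.499, 0.695], [0.0, 0.0, 0.0, 1.0]]
tin_blue_mid [(0.82, [0.489, 0.189, 0.054]), (0.42, [0.364, -0.408, 0.02])]
spot_blue [(0.89, [0.527, 0.082, 0.002]), (0.44, [0.359, -0.411, 0.017])]
spot_yellow [(0.97, [0.53, 0.076, 0.002])]
spot_red [(0.7, [0.528, 0.073, 0.006])]
big_bolt []
screwdriver [(0.77, [0.4, 0.076, 0.024])]
wrench [(0.74, [0.633, -0.006, 0.008])]
tape_roll [(0.78, [0.62, 0.176, 0.023])]
```

View pics/top0.png

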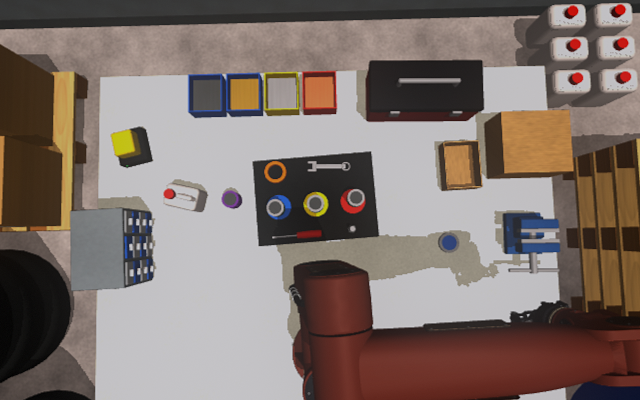

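View pics/side0.png

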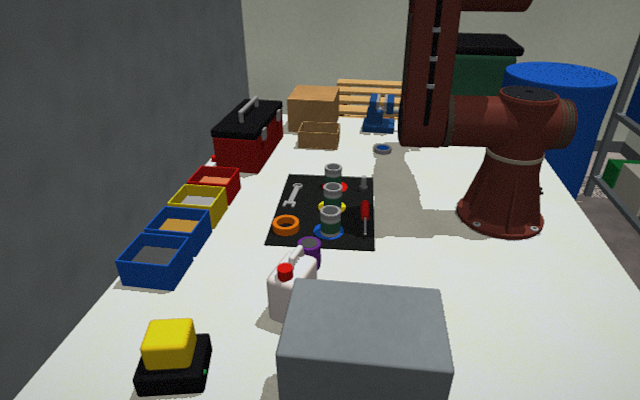

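Both pictures show the three tins on the spots: in the top view, blue is at (276,208), yellow (315,203) and red (355,198). The purple decoy (231,199) is off the mat, and the bolt (352,229) and screwdriver (297,235) lie on the robot's side of the row.

Run:
```python
from h import *
s=robot.read_state()
P=[onz('top',s,*q,.076) for q in [(276,208),(315,203),(355,198)]]
print([p.round(3) for p in P]); d=P[0]-P[2]; print('mat yaw',np.arctan2(-d[0],d[1]))
print(robot.camera_params('wrist')['mount'])
# spots by colour -> centre estimates
```

```text
[array([0.49 , 0.163, 0.076]), array([0.504, 0.033, 0.076]), array([ 0.517, -0.101,  0.076])]
mat yaw 0.10249830829448202
[[-9.19686228e-04  9.45733494e-01  3.24942014e-01  8.34318123e-02]
 [ 9.99999377e-01  6.64340317e-04  8.96765434e-04  3.05206837e-04]
 [ 6.32229027e-04  3.24942636e-01 -9.45733516e-01 -1.41825075e-01]
 [ 0.00000000e+00  0.00000000e+00  0.00000000e+00  1.00000000e+00]]
```

{"fn": "servo_tool", "kwargs": {
  "plan": [
    [0.3,-0.3,0,0,0,-0.09],
    [0.6,-0.6,0,0,0,-0.18],
    [0.9,-0.9,0,0,0,-0.27],
    [0.9,-0.95,0,0,0,-0.36]
  ]
}}

```text
time_s: 1.4
ee_pos: [0.2602, -0.3982, 0.2318]
ee_rot: [0.874, 0.486, 0.0, 0.0]
wrist_force: [0.3, -1.1, -0.1]
finger_gap: 0.999
grasp_force: 0.0
```

```bash
cat >> h.py <<'E'
def go(p,yaw):
    s=robot.read_state();r=R.from_quat(s['ee_rot']);t=R.from_euler('z',yaw)*R.from_euler('x',np.pi)
    print('shift',(r.inv().apply(np.array(p)-s['ee_pos'])/.15).round(3),'turn',((r.inv()*t).as_rotvec()/2).round(3))
E
python3 -c "
from h import *
go([.42,-.15,.23],3.244);go([.50,.08,.26],3.244)"
```

```text
shift [1.968 0.033 0.012] turn [ 0.000e+00  1.000e-03 -1.114e+00]
shift [ 3.552 -0.323 -0.189] turn [ 0.000e+00  1.000e-03 -1.114e+00]
```

{"fn": "servo_tool", "kwargs": {
  "plan": [
    [0.25,0,0,0,0,-0.09],
    [0.5,0,0,0,0,-0.18],
    [0.75,0,0,0,0,-0.27],
    [1,0,0,0,0,-0.36]
  ]
}}

```text
time_s: 1.9
ee_pos: [0.3394, -0.2732, 0.2315]
ee_rot: [0.648, 0.762, -0.0, 0.0]
wrist_force: [1.1, -0.3, 0.7]
finger_gap: 0.999
grasp_force: 0.0
```

```bash
python3 -c "
from h import *
go([.45,-.1,.25],3.244);go([.50,.08,.26],3.244)"
```

```text
shift [ 1.022  0.913 -0.124] turn [-0.     0.    -0.756]
shift [ 2.153  1.434 -0.191] turn [-0.     0.    -0.756]
```

{"fn": "servo_tool", "kwargs": {
  "plan": [
    [0.25,0.22,-0.05,0,0,-0.09],
    [0.5,0.45,-0.1,0,0,-0.18],
    [0.75,0.67,-0.12,0,0,-0.27],
    [1,0.9,-0.12,0,0,-0.36],
    [1,0.9,-0.12,0,0,-0.45],
    [1,0.9,-0.12,0,0,-0.54],
    [1,0.9,-0.12,0,0,-0.64],
    [1,0.9,-0.12,0,0,-0.756],
    [1,0.9,-0.12,0,0,-0.756]
  ]
}}

```text
time_s: 3.02
ee_pos: [0.4491, -0.1052, 0.2494]
ee_rot: [-0.05, 0.999, -0.0, 0.0]
wrist_force: [-0.2, 0.6, -0.2]
finger_gap: 1.002
grasp_force: 0.0
```

```bash
python3 -c "
from h import *
go([.50,.04,.28],3.244);go([.50,.163,.26],3.244)"
```

```text
shift [-0.435  0.929 -0.204] turn [-0.     0.    -0.001]
shift [-0.516  1.745 -0.071] turn [-0.     0.    -0.001]
```

Take one wrist image here (red side), then move on to the middle and take another.

```bash
cat >> h.py <<'E'
def wdet(f=None):
    s,im=cap('wrist',f);T=c2w('wrist',s)
    for t in ['tin_blue_mid','spot_blue','spot_yellow','spot_red']:
        bs=robot.boxes_of('wrist',t); 
        print(t,[(round(b['p'],2),(T@np.r_[b['position'],1])[:3].round(3).tolist()) for b in bs if b['p']>.2])
    return s,im
E
python3 -c "
from h import *
wdet('w1.png')"
```

```text
tin_blue_mid [(0.88, [0.485, 0.149, 0.076]), (0.49, [0.473, -0.003, 0.001])]
spot_blue [(0.91, [0.474, -0.003, 0.004]), (0.46, [0.403, 0.062, 0.026])]
spot_yellow [(0.67, [0.474, -0.003, 0.005])]
spot_red [(0.63, [0.473, -0.001, 0.003])]
```

{"fn": "servo_tool", "kwargs": {
  "plan": [
    [-0.1,0.3,-0.2,0,0,0],
    [-0.2,0.6,-0.4,0,0,0],
    [-0.3,0.9,-0.5,0,0,0],
    [-0.3,0.95,-0.5,0,0,0],
    [-0.3,0.95,-0.5,0,0,0]
  ]
}}

```text
time_s: 3.9
ee_pos: [0.48, 0.0412, 0.3239]
ee_rot: [-0.048, 0.999, -0.0, -0.0]
wrist_force: [-0.6, -0.2, 0.8]
finger_gap: 0.999
grasp_force: 0.0
```

```bash
python3 -c "
from h import *
wdet('w2.png')"
```

```text
tin_blue_mid [(0.92, [0.486, 0.159, 0.074]), (0.53, [0.402, 0.063, 0.021])]
spot_blue [(0.78, [0.49, 0.019, -0.0]), (0.45, [0.523, 0.413, 0.077])]
spot_yellow [(0.91, [0.49, 0.018, 0.005])]
spot_red [(0.88, [0.487, 0.019, 0.003])]
```

View pics/w2.png

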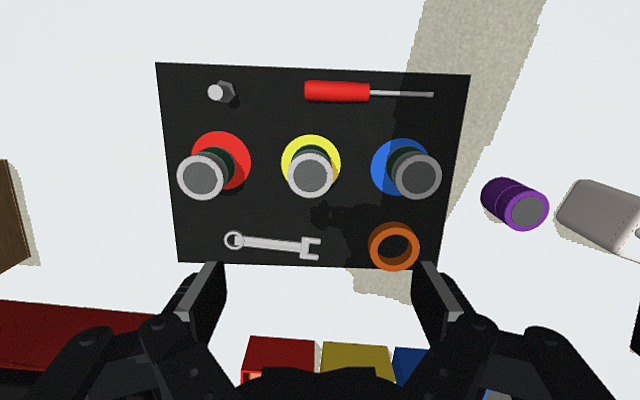

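The wrist view shows the lids at about (201,176) red, (311,174) yellow and (415,175) blue. The bolt (220,92) and screwdriver (365,93) are at the top, and the purple decoy (527,208) is outside the mat.

```bash
cat >> h.py <<'E'
def lids(im):
    g=cv2.cvtColor(im,cv2.COLOR_RGB2HSV); m=((g[...,1]<45)&(g[...,2]>75)&(g[...,2]<225)).astype(np.uint8)
    m=cv2.morphologyEx(m,cv2.MORPH_OPEN,np.ones((5,5)));out=[]
    for c in cv2.findContours(m,cv2.RETR_EXTERNAL,cv2.CHAIN_APPROX_NONE)[0]:
        c=cv2.convexHull(c)
        if cv2.contourArea(c)<600: continue
        (x,y),(a,b),_=cv2.fitEllipse(c)
        if .8<a/b and 30<b<110: out.append((round(x,1),round(y,1),round(a),round(b)))
    return sorted(out)
def tri(obs):
    A=[];B=[]
    for n,s,u,v in obs:
        o,d=ray(n,s,u,v);d/=np.linalg.norm(d);M=np.eye(3)-np.outer(d,d);A.append(M);B.append(M@o)
    return np.linalg.lstsq(np.vstack(A),np.hstack(B),rcond=None)[0]
E
python3 -c "
from h import *
s1=dict(ee_pos=[.4491,-.1052,.2494],ee_rot=[-.05,.99875,0,0])
s2=dict(ee_pos=[.48,.0412,.3239],ee_rot=[-.048,.99885,0,0])
for f,s in [('w1',s1),('w2',s2)]:
    for l in lids(cv2.imread(f'pics/{f}.png')[:,:,::-1]): print(f,l,onz('wrist',s,l[0],l[1],.076).round(4))
"
```

```text
w1 (313.2, 236.1, 50, 54) [ 0.5178 -0.1041  0.076 ]
w1 (441.2, 233.8, 48, 55) [0.5016 0.0314 0.076 ]
w2 (199.6, 177.3, 44, 49) [ 0.5179 -0.1032  0.076 ]
w2 (309.6, 174.8, 46, 47) [0.5018 0.0323 0.076 ]
w2 (418.1, 176.5, 43, 48) [0.4912 0.1663 0.076 ]
w2 (527.0, 211.1, 27, 34) [0.5233 0.3146 0.076 ]
w2 (598.4, 216.0, 75, 91) [0.5211 0.4085 0.076 ]
```

View pics/w1.png

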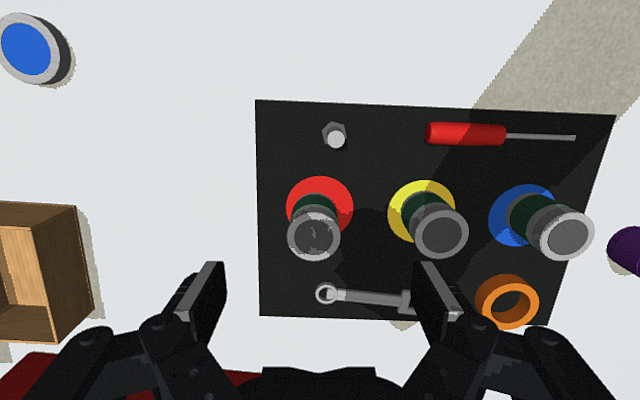

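```bash
python3 -c "
from h import *
go([.491,.166,.11],3.244);go([.491,.166,.025],3.244)"
```

```text
shift [-0.153  0.829  1.426] turn [-0.    -0.    -0.004]
shift [-0.154  0.829  1.992] turn [-0.    -0.    -0.004]
```

{"fn": "servo_tool", "kwargs": {
  "plan": [
    [-0.05,0.3,0.2,0,0,0],
    [-0.1,0.6,0.5,0,0,-0.004],
    [-0.153,0.829,0.8,0,0,-0.004],
    [-0.153,0.829,1,0,0,-0.004],
    [-0.153,0.829,1,0,0,-0.004],
    [-0.153,0.829,1,0,0,-0.004]
  ],
  "hand": 0,
  "grip_force": 60
}}

```text
time_s: 4.9
ee_pos: [0.4917, 0.1663, 0.1758]
ee_rot: [-0.051, 0.999, -0.0, 0.001]
wrist_force: [0.5, -0.1, 1.2]
finger_gap: 1.0
grasp_force: 0.0
```

```bash
python3 -c "
from h import *
s,im=cap('wrist','w3.png');print(s['ee_pos'])
for l in lids(im): print(l,onz('wrist',s,l[0],l[1],.076).round(4))
go([.491,.166,.025],3.244)"
```

```text
[0.49170762 0.16630502 0.17575414]
(149.2, 190.4, 75, 78) [0.499  0.0343 0.076 ]
(319.4, 195.0, 72, 74) [0.4892 0.1666 0.076 ]
shift [ 1.000e-02 -1.000e-03  1.008e+00] turn [-0.     0.001  0.   ]
```

View pics/w3.png

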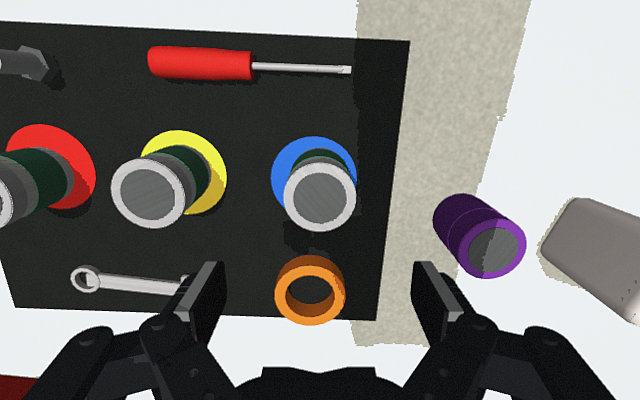

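The blue tin's lid at (319,195) is centred between the open pads (about columns 215 and 425), so I'm descending.

{"fn": "servo_tool", "kwargs": {
  "plan": [
    [0.01,0,0.25,0,0,0],
    [0.01,0,0.5,0,0,0],
    [0.01,0,0.75,0,0,0],
    [0.01,0,0.9,0,0,0],
    [0.01,0,1,0,0,0],
    [0.01,0,1,0,0,0]
  ]
}}

```text
time_s: 5.7
ee_pos: [0.4897, 0.1665, 0.0244]
ee_rot: [-0.052, 0.999, -0.0, -0.0]
wrist_force: [-0.3, 0.1, 0.5]
finger_gap: 1.0
grasp_force: 0.0
```

{"fn": "servo_tool", "kwargs": {
  "plan": [
    [0,0,0,0,0,0],
    [0,0,0,0,0,0],
    [0,0,0,0,0,0],
    [0,0,0,0,0,0],
    [0,0,0,0,0,0],
    [0,0,0,0,0,0]
  ],
  "hand": 1,
  "grip_force": 60
}}

```text
time_s: 6.45
ee_pos: [0.4906, 0.167, 0.0261]
ee_rot: [-0.052, 0.999, 0.0, 0.001]
wrist_force: [-2.4, -0.2, 6.9]
finger_gap: 0.65
grasp_force: 63.3
```

{"fn": "servo_tool", "kwargs": {
  "plan": [
    [0,0,-0.1,0,0,0],
    [0,0,-0.2,0,0,0],
    [0,0,-0.3,0,0,0],
    [0,0,-0.35,0,0,0],
    [0,0,-0.35,0,0,0],
    [0,0,-0.35,0,0,0],
    [0,0,-0.35,0,0,0]
  ]
}}

```text
time_s: 7.32
ee_pos: [0.4891, 0.1668, 0.0761]
ee_rot: [-0.052, 0.999, -0.0, -0.001]
wrist_force: [0.0, -0.3, -7.0]
finger_gap: 0.649
grasp_force: 65.5
```

```bash
cat >> h.py <<'E'
def heft():
    f=[]
    for i in range(8): s,im=cap('wrist'); f.append(robot.read_state()['wrist_force'])
    print(np.mean(f,0).round(2),np.std(f,0).round(2),s['time_s'],s['ee_pos'].round(4),s['finger_gap'],s['tau'].round(2)); return im
E
python3 -c "
from h import *
cv2.imwrite('pics/w4.png',heft()[:,:,::-1])"
```

```text
[-0.1   0.11 -6.58] [0.43 0.32 0.37] 7.675 [0.4895 0.1668 0.0767] 0.6502792462921319 [-0.000e+00 -4.669e+01  5.300e+01 -1.000e-02 -0.000e+00  0.000e+00]
```

View pics/w4.png

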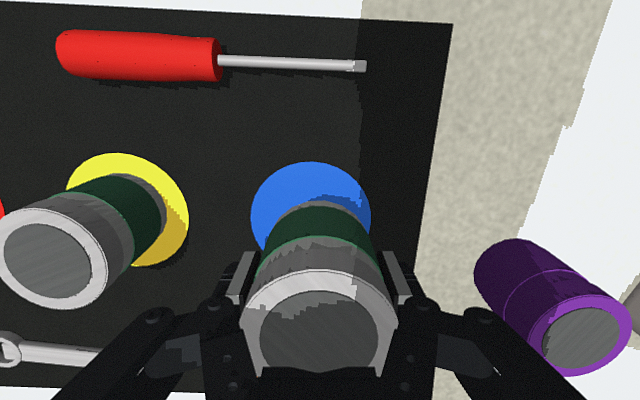

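The tin is held upright, well clear over the blue spot (310,215). It pulls 6.6 N, about 0.67 kg, so it's the heavy one. I'll set it back and heft the others.

{"fn": "servo_tool", "kwargs": {
  "plan": [
    [0,0,0.1,0,0,0],
    [0,0,0.2,0,0,0],
    [0,0,0.28,0,0,0],
    [0,0,0.32,0,0,0],
    [0,0,0.34,0,0,0],
    [0,0,0.35,0,0,0],
    [0,0,0.35,0,0,0]
  ]
}}

```text
time_s: 8.6
ee_pos: [0.4896, 0.1668, 0.0262]
ee_rot: [-0.052, 0.999, -0.0, 0.0]
wrist_force: [-10.7, -2.7, 12.1]
finger_gap: 0.646
grasp_force: 66.9
```

{"fn": "servo_tool", "kwargs": {
  "plan": [
    [0,0,0,0,0,0],
    [0,0,0,0,0,0],
    [0,0,0,0,0,0],
    [0,0,0,0,0,0],
    [0,0,0,0,0,0]
  ],
  "hand": 0
}}

```text
time_s: 9.22
ee_pos: [0.4896, 0.1668, 0.0242]
ee_rot: [-0.052, 0.999, -0.0, -0.0]
wrist_force: [0.1, -0.5, -0.3]
finger_gap: 0.996
grasp_force: 0.0
```

{"fn": "servo_tool", "kwargs": {
  "plan": [
    [0,0,-0.2,0,0,0],
    [0,0,-0.5,0,0,0],
    [0,0,-0.8,0,0,0],
    [0,0,-1,0,0,0],
    [0,0,-1,0,0,0]
  ]
}}

```text
time_s: 9.85
ee_pos: [0.4911, 0.1669, 0.177]
ee_rot: [-0.052, 0.999, 0.0, 0.002]
wrist_force: [-0.5, 0.1, -1.3]
finger_gap: 0.997
grasp_force: 0.0
```

```bash
python3 -c "
from h import *
s,im=cap('wrist','w5.png');print(s['ee_pos'],s['finger_gap'])
for l in lids(im): print(l,onz('wrist',s,l[0],l[1],.076).round(4))
go([.5,.033,.175],3.244)"
```

```text
[0.49108307 0.16691112 0.17695028] 0.9974616613707515
(148.8, 190.3, 73, 77) [0.4992 0.0341 0.076 ]
(318.4, 193.9, 71, 74) [0.4885 0.1664 0.076 ]
shift [ 0.028 -0.894  0.   ] turn [-0.     0.001  0.001]
```

{"fn": "servo_tool", "kwargs": {
  "plan": [
    [0.0,-0.3,0,0,0,0],
    [0.0,-0.6,0,0,0,0],
    [0.02,-0.85,0,0,0,0],
    [0.025,-0.895,0,0,0,0],
    [0.025,-0.895,0,0,0,0]
  ]
}}

```text
time_s: 10.52
ee_pos: [0.4993, 0.033, 0.1732]
ee_rot: [-0.052, 0.999, 0.0, -0.001]
wrist_force: [1.2, -0.1, -0.2]
finger_gap: 0.996
grasp_force: 0.0
```

```bash
python3 -c "
from h import *
s,im=cap('wrist','w6.png');print(s['ee_pos'],s['finger_gap'])
L=[(l,onz('wrist',s,l[0],l[1],.076).round(4)) for l in lids(im)]
print(L)
P=min(L,key=lambda l:abs(l[0][0]-320))[1]
go([P[0]+.001,P[1],.0255],3.244)"
```

```text
[0.49928088 0.03297509 0.17322839] 0.995911799357601
[((145.3, 201.1, 76, 77), array([ 0.5145, -0.1012,  0.076 ])), ((317.1, 200.3, 72, 75), array([0.5002, 0.0319, 0.076 ])), ((488.4, 204.4, 65, 78), array([0.4899, 0.1657, 0.076 ]))]
shift [-0.012 -0.013  0.987] turn [ 0.    -0.001  0.001]
```

{"fn": "servo_tool", "kwargs": {
  "plan": [
    [-0.01,-0.01,0.25,0,0,0],
    [-0.01,-0.01,0.5,0,0,0],
    [-0.01,-0.01,0.75,0,0,0],
    [-0.01,-0.01,0.9,0,0,0],
    [-0.01,-0.01,0.99,0,0,0],
    [-0.01,-0.01,0.99,0,0,0]
  ]
}}

```text
time_s: 11.32
ee_pos: [0.5008, 0.0323, 0.0251]
ee_rot: [-0.053, 0.999, 0.0, -0.001]
wrist_force: [0.4, 0.1, -1.2]
finger_gap: 0.995
grasp_force: 0.0
```

{"fn": "servo_tool", "kwargs": {
  "plan": [
    [0,0,0,0,0,0],
    [0,0,0,0,0,0],
    [0,0,0,0,0,0],
    [0,0,0,0,0,0],
    [0,0,0,0,0,0],
    [0,0,0,0,0,0]
  ],
  "hand": 1,
  "grip_force": 60
}}

```text
time_s: 12.08
ee_pos: [0.5026, 0.0315, 0.0274]
ee_rot: [-0.052, 0.999, -0.0, 0.001]
wrist_force: [-0.9, 1.5, 5.1]
finger_gap: 0.651
grasp_force: 64.0
```

{"fn": "servo_tool", "kwargs": {
  "plan": [
    [0,0,-0.1,0,0,0],
    [0,0,-0.2,0,0,0],
    [0,0,-0.3,0,0,0],
    [0,0,-0.35,0,0,0],
    [0,0,-0.35,0,0,0],
    [0,0,-0.35,0,0,0],
    [0,0,-0.35,0,0,0]
  ]
}}

```text
time_s: 12.95
ee_pos: [0.501, 0.0316, 0.0776]
ee_rot: [-0.052, 0.999, 0.0, -0.001]
wrist_force: [-0.8, 0.4, -1.3]
finger_gap: 0.651
grasp_force: 64.0
```

```bash
python3 -c "
from h import *
heft()"
```

```text
[-0.17  0.01 -2.15] [0.45 0.39 0.41] 13.3 [0.5014 0.0315 0.0782] 0.6548213496891013 [ -0.   -42.06  50.65   0.    -0.     0.  ]
```

Yellow pulls 2.15 N, so it's light. Set it back and go to red.

{"fn": "servo_tool", "kwargs": {
  "plan": [
    [0,0,0.1,0,0,0],
    [0,0,0.2,0,0,0],
    [0,0,0.28,0,0,0],
    [0,0,0.32,0,0,0],
    [0,0,0.34,0,0,0],
    [0,0,0.35,0,0,0],
    [0,0,0.35,0,0,0]
  ]
}}

```text
time_s: 14.22
ee_pos: [0.5015, 0.0316, 0.0275]
ee_rot: [-0.052, 0.999, -0.0, -0.0]
wrist_force: [-9.7, 0.8, 14.3]
finger_gap: 0.645
grasp_force: 65.2
```

{"fn": "servo_tool", "kwargs": {
  "plan": [
    [0,0,0,0,0,0],
    [0,0,0,0,0,0],
    [0,0,0,0,0,0],
    [0,0,0,0,0,0],
    [0,0,0,0,0,0]
  ],
  "hand": 0
}}

```text
time_s: 14.85
ee_pos: [0.5014, 0.0315, 0.0257]
ee_rot: [-0.052, 0.999, -0.0, -0.0]
wrist_force: [-0.1, -0.1, -0.7]
finger_gap: 1.001
grasp_force: 0.0
```

{"fn": "servo_tool", "kwargs": {
  "plan": [
    [0,0,-0.2,0,0,0],
    [0,0,-0.5,0,0,0],
    [0,0,-0.8,0,0,0],
    [0,0,-1,0,0,0],
    [0,0,-1,0,0,0]
  ]
}}

```text
time_s: 15.48
ee_pos: [0.5029, 0.0313, 0.1784]
ee_rot: [-0.052, 0.999, -0.001, 0.002]
wrist_force: [-0.0, 0.2, -0.2]
finger_gap: 0.999
grasp_force: 0.0
```

```bash
python3 -c "
from h import *
s,im=cap('wrist','w7.png');print(s['ee_pos'],s['finger_gap'])
for l in lids(im): print(l,onz('wrist',s,l[0],l[1],.076).round(4))
go([.516,-.102,.175],3.244)"
```

```text
[0.50290216 0.03127186 0.17839707] 0.9986544401400886
(149.9, 194.6, 72, 77) [ 0.5151 -0.1019  0.076 ]
(318.9, 192.6, 71, 74) [0.4996 0.031  0.076 ]
(489.1, 197.7, 64, 77) [0.4899 0.1658 0.076 ]
shift [ 0.    -0.894  0.011] turn [-0.     0.001  0.001]
```

{"fn": "servo_tool", "kwargs": {
  "plan": [
    [0.0,-0.3,0,0,0,0],
    [0.0,-0.6,0,0,0,0],
    [0.0,-0.85,0,0,0,0],
    [0.0,-0.895,0,0,0,0],
    [0.0,-0.895,0,0,0,0]
  ]
}}

```text
time_s: 16.15
ee_pos: [0.5148, -0.1017, 0.1746]
ee_rot: [-0.052, 0.999, 0.001, -0.001]
wrist_force: [-0.3, 0.1, 0.3]
finger_gap: 1.002
grasp_force: 0.0
```

```bash
python3 -c "
from h import *
s,im=cap('wrist','w8.png');print(s['ee_pos'],s['finger_gap'])
L=[(l,onz('wrist',s,l[0],l[1],.076).round(4)) for l in lids(im)]
print(L)
P=min(L,key=lambda l:abs(l[0][0]-320))[1]
go([P[0]+.001,P[1],.0255],3.244)"
```

```text
[ 0.51484787 -0.10168044  0.1746493 ] 1.0020227273713915
[((315.0, 200.8, 71, 73), array([ 0.5168, -0.1042,  0.076 ])), ((341.9, 68.2, 30, 34), array([ 0.4186, -0.0954,  0.076 ])), ((483.7, 195.2, 74, 82), array([0.4988, 0.0263, 0.076 ]))]
shift [-0.018 -0.023  0.996] turn [ 0.    -0.001  0.001]
```

{"fn": "servo_tool", "kwargs": {
  "plan": [
    [-0.015,-0.015,0.25,0,0,0],
    [-0.015,-0.015,0.5,0,0,0],
    [-0.015,-0.015,0.75,0,0,0],
    [-0.015,-0.015,0.9,0,0,0],
    [-0.015,-0.015,0.995,0,0,0],
    [-0.015,-0.015,0.995,0,0,0]
  ]
}}

```text
time_s: 16.95
ee_pos: [0.5173, -0.103, 0.0258]
ee_rot: [-0.053, 0.999, 0.0, -0.001]
wrist_force: [0.1, 0.7, 0.2]
finger_gap: 0.997
grasp_force: 0.0
```

{"fn": "servo_tool", "kwargs": {
  "plan": [
    [0,0,0,0,0,0],
    [0,0,0,0,0,0],
    [0,0,0,0,0,0],
    [0,0,0,0,0,0],
    [0,0,0,0,0,0],
    [0,0,0,0,0,0]
  ],
  "hand": 1,
  "grip_force": 60
}}

```text
time_s: 17.7
ee_pos: [0.5189, -0.1043, 0.0281]
ee_rot: [-0.052, 0.999, -0.0, 0.001]
wrist_force: [-0.7, 0.8, 6.4]
finger_gap: 0.636
grasp_force: 63.8
```

{"fn": "servo_tool", "kwargs": {
  "plan": [
    [0,0,-0.1,0,0,0],
    [0,0,-0.2,0,0,0],
    [0,0,-0.3,0,0,0],
    [0,0,-0.35,0,0,0],
    [0,0,-0.35,0,0,0],
    [0,0,-0.35,0,0,0],
    [0,0,-0.35,0,0,0]
  ]
}}

```text
time_s: 18.58
ee_pos: [0.5175, -0.1038, 0.0784]
ee_rot: [-0.052, 0.999, 0.0, -0.0]
wrist_force: [0.4, 0.4, -1.7]
finger_gap: 0.64
grasp_force: 63.6
```

```bash
python3 -c "
from h import *
heft()"
```

```text
[-0.07 -0.08 -1.91] [0.35 0.37 0.35] 18.925 [ 0.5179 -0.104   0.079 ] 0.6419826610613347 [ -0.   -46.08  50.51   0.     0.     0.  ]
```

Red pulls 1.9 N, so it's light too and blue is the heaviest. Put red back and return to blue.

{"fn": "servo_tool", "kwargs": {
  "plan": [
    [0,0,0.1,0,0,0],
    [0,0,0.2,0,0,0],
    [0,0,0.28,0,0,0],
    [0,0,0.32,0,0,0],
    [0,0,0.34,0,0,0],
    [0,0,0.35,0,0,0],
    [0,0,0.35,0,0,0]
  ]
}}

```text
time_s: 19.85
ee_pos: [0.518, -0.104, 0.0281]
ee_rot: [-0.052, 0.999, -0.0, 0.0]
wrist_force: [-7.0, 3.5, 12.0]
finger_gap: 0.64
grasp_force: 64.6
```

{"fn": "servo_tool", "kwargs": {
  "plan": [
    [0,0,0,0,0,0],
    [0,0,0,0,0,0],
    [0,0,0,0,0,0],
    [0,0,0,0,0,0],
    [0,0,0,0,0,0]
  ],
  "hand": 0
}}

```text
time_s: 20.48
ee_pos: [0.5178, -0.104, 0.0265]
ee_rot: [-0.052, 0.999, -0.0, -0.0]
wrist_force: [-0.1, 0.7, 0.3]
finger_gap: 1.003
grasp_force: 0.0
```

{"fn": "servo_tool", "kwargs": {
  "plan": [
    [0,0,-0.2,0,0,0],
    [0,0,-0.5,0,0,0],
    [0,0,-0.8,0,0,0],
    [0,0,-1,0,0,0],
    [0,0,-1,0,0,0]
  ]
}}

```text
time_s: 21.1
ee_pos: [0.5193, -0.1046, 0.1793]
ee_rot: [-0.052, 0.999, -0.001, 0.002]
wrist_force: [1.2, -0.2, 0.1]
finger_gap: 0.999
grasp_force: 0.0
```

{"fn": "servo_tool", "kwargs": {
  "plan": [
    [0.0,0.3,0,0,0,0],
    [0.0,0.6,0,0,0,0],
    [0.0,0.9,0,0,0,0],
    [0.0,0.9,0,0,0,0]
  ]
}}

```text
time_s: 21.6
ee_pos: [0.5029, 0.0328, 0.1753]
ee_rot: [-0.054, 0.999, 0.0, -0.001]
wrist_force: [0.4, -0.2, -0.4]
finger_gap: 1.005
grasp_force: 0.0
```

{"fn": "servo_tool", "kwargs": {
  "plan": [
    [0.0,0.3,0,0,0,0],
    [0.0,0.6,0,0,0,0],
    [0.0,0.9,0,0,0,0],
    [0.0,0.9,0,0,0,0],
    [0.0,0.9,0,0,0,0]
  ]
}}

```text
time_s: 22.22
ee_pos: [0.4898, 0.1638, 0.1758]
ee_rot: [-0.052, 0.999, -0.0, -0.0]
wrist_force: [0.7, -0.0, -0.8]
finger_gap: 0.997
grasp_force: 0.0
```

```bash
python3 -c "
from h import *
s,im=cap('wrist','w9.png');print(s['ee_pos'],s['finger_gap'])
for l in lids(im): print(l,onz('wrist',s,l[0],l[1],.076).round(4))
go([.4895,.1667,.025],3.244)"
```

```text
[0.48980261 0.16376468 0.17576372] 0.9969621508400496
(151.8, 192.2, 75, 77) [0.4983 0.0336 0.076 ]
(322.2, 196.9, 72, 74) [0.4884 0.1664 0.076 ]
shift [-0.     0.022  1.006] turn [-0. -0.  0.]
```

View pics/w9.png

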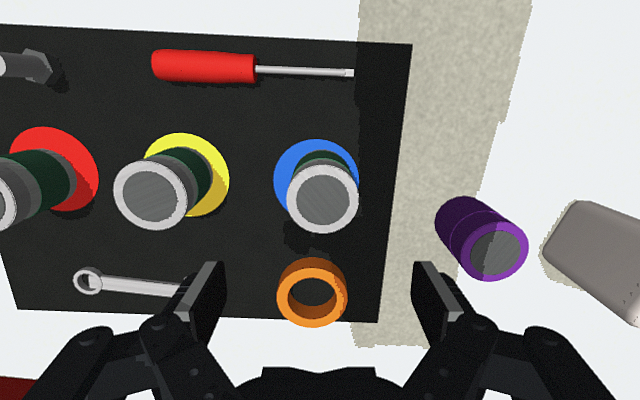

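All three tins stand upright on their spots. The blue tin's lid at (322,197) is between the pads, so I'm taking it.

{"fn": "servo_tool", "kwargs": {
  "plan": [
    [0,0.02,0.25,0,0,0],
    [0,0.02,0.5,0,0,0],
    [0,0.02,0.75,0,0,0],
    [0,0.02,0.9,0,0,0],
    [0,0.02,1,0,0,0],
    [0,0.02,1,0,0,0]
  ]
}}

```text
time_s: 23.02
ee_pos: [0.489, 0.1668, 0.0257]
ee_rot: [-0.052, 0.999, -0.0, -0.001]
wrist_force: [-0.7, 0.1, 0.3]
finger_gap: 0.999
grasp_force: 0.0
```

{"fn": "servo_tool", "kwargs": {
  "plan": [
    [0,0,0,0,0,0],
    [0,0,0,0,0,0],
    [0,0,0,0,0,0],
    [0,0,0,0,0,0],
    [0,0,0,0,0,0],
    [0,0,0,0,0,0]
  ],
  "hand": 1,
  "grip_force": 70
}}

```text
time_s: 23.78
ee_pos: [0.4906, 0.1672, 0.0282]
ee_rot: [-0.052, 0.999, -0.001, 0.001]
wrist_force: [-1.6, -2.4, 6.5]
finger_gap: 0.651
grasp_force: 74.2
```

{"fn": "servo_tool", "kwargs": {
  "plan": [
    [0,0,-0.1,0,0,0],
    [0,0,-0.25,0,0,0],
    [0,0,-0.4,0,0,0],
    [0,0,-0.55,0,0,0],
    [0,0,-0.7,0,0,0],
    [0,0,-0.85,0,0,0],
    [0,0,-1,0,0,0]
  ]
}}

```text
time_s: 24.65
ee_pos: [0.4891, 0.1677, 0.1777]
ee_rot: [-0.052, 0.999, 0.0, -0.0]
wrist_force: [0.3, -0.6, -6.8]
finger_gap: 0.647
grasp_force: 75.9
```

{"fn": "servo_tool", "kwargs": {
  "plan": [
    [0,0,-0.1,0,0,0],
    [0,0,-0.2,0,0,0],
    [0,0,-0.3,0,0,0],
    [0,0,-0.35,0,0,0],
    [0,0,-0.35,0,0,0],
    [0,0,-0.35,0,0,0],
    [0,0,-0.35,0,0,0],
    [0,0,-0.35,0,0,0]
  ]
}}

```text
time_s: 25.65
ee_pos: [0.4893, 0.1675, 0.2287]
ee_rot: [-0.052, 0.999, -0.0, -0.0]
wrist_force: [0.6, -0.0, -6.2]
finger_gap: 0.647
grasp_force: 76.0
```

```bash
python3 -c "
from h import *
heft(); s,a=cap('side'); s,b=cap('top'); s,c=cap('wrist')
z=lambda i,x,y,w,h:cv2.resize(i[y:y+h,x:x+w],(400,300))
cv2.imwrite('pics/end.png',np.vstack([np.hstack([z(a,220,90,200,150),z(b,220,120,200,150)]),np.hstack([cv2.resize(c,(400,300)),z(a,0,0,640,400)])])[:,:,::-1])"
```

```text
[ 0.01 -0.09 -6.95] [0.54 0.24 0.61] 26.0 [0.4895 0.1675 0.229 ] 0.6513480738028806 [ 0.000e+00 -4.615e+01  5.401e+01 -1.000e-02 -0.000e+00  0.000e+00]
```

View pics/end.png

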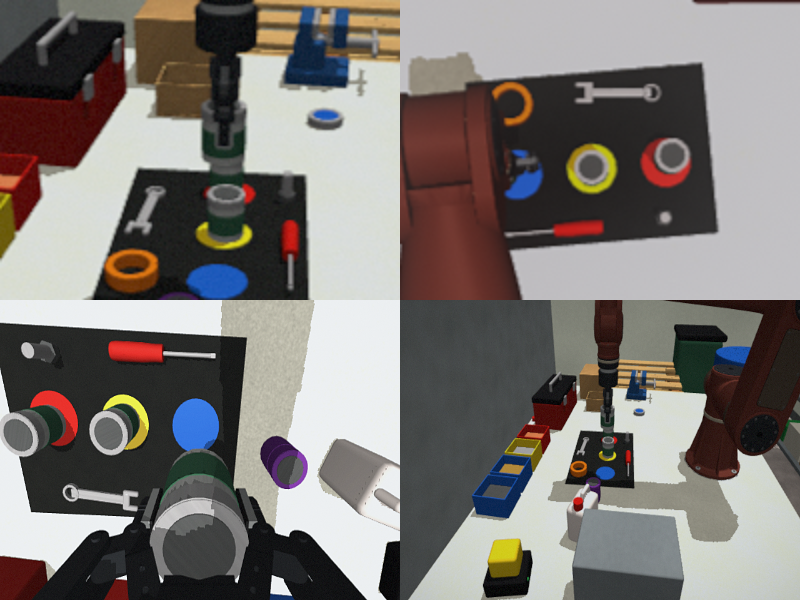

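The heavy tin is held upright over the blue spot, with its underside at about 0.2 m. Yellow and red stand on their spots and the bystanders haven't moved.

```bash
python3 -c "
from rig import robot
print(robot.close_job())"
```

```text
the job is handed in; nothing more can be done
None
```

The heaviest tin is the blue-spot one (about 0.7 kg, against about 0.2 kg for each of the others). I handed the job in at about 26 s with that tin held upright and still, its underside about 20 cm above the table, and the yellow and red tins standing back on their spots.

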